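# Clamp a maple block in the bench jig with the cam-lever push rod

### The arm

A 6-joint arm with a two-finger parallel gripper is mounted at the origin on a cart in front of the work surface, level with it; the furniture and walls round the work are solid. World frame = base frame: x ahead of the robot, y to its left, z up, the work surface at z = 0. Lengths are in mm, angles in rad, forces in N, time in s.
With the tool pointing down it reaches from about 400 to 925 mm from the base axis. Payload 12.5 kg.
Tool frame: the origin (TCP) lies on the front face of the gripper's body, between the roots of the fingers; the fingertips stand 78 mm ahead of it and the grasp point (between the pads) lies 59 mm ahead of it (env.nose_length is the distance from the TCP to the fingertips, in mm); z points along the fingers, y is the line along which they close (so a half turn about z gives the same grasp; the last joint's range is limited). The gripper opens to 95 mm and grips with 3 to 60 N. Pads are 20 mm wide; open, the fingers measure 119 mm over their backs; the gripper's body (75 mm by 180 mm) begins 59 mm behind the grasp point.
Start: joints at [1.155, 0.491, 1.559, -0, 1.092, -0.106], TCP at [190.523, 595.264, 292.261] pointing down, gripper open.
Joint ranges: [-3.1, 3.1], [-0.84, 2.19], [0.05, 2.79], [-1.13, 4.28], [0.06, 2.93], [-2.69, 2.69]. Speed limits (rad/s): [2.22, 2.22, 2.79, 3.14, 3.14, 3.14].

### API

Orientations are given as [roll, pitch, yaw] about the fixed x, y, z axes, in that order (R = Rz(yaw) Ry(pitch) Rx(roll)).
In Python, from cell import env gives the robot as it stands.
- The arm moves only by the tool jog_arm, never from a script. Its argument "motion" is a list of rows, each a list of 7 numbers: the turn, a rotation vector about the tool's x, y, z in degrees, then the shift along the tool's x, y, z in mm, then the finger opening in mm, from 0 to 95.1. In form: [[wx, wy, wz, x, y, z, hand], ...]. A call has 1 to 10 rows; each row shifts and turns the commanded pose from where the row before left it, along the tool's axes as they then stand; what a row does not reach is not made up. A row lasts 1/8 s, in which the tool goes at most 62.5 mm and 10.7 degrees, less where a joint would pass 70% of its speed; a pose out of reach is approached as far as the arm can. A call is refused whole if a number of a shift passes 62.5 or a number of a turn 10.7, either way. A call with a gripper value outside its range is refused whole. The fingers move at their own pace and stop on an object; the grip force is fixed at half the most. Time passes only in rows, so rows that do not move let the fingers close. It gives the time, the measured TCP pose, the force, the opening and the grip force at its end, in the units of the state.
- env.state(): the state, without advancing time (a new reading comes with each control period).
- env.read_camera(name): name is "side" or "top" or "wrist"; returns a dict with "color" (420x560x3 uint8, red, green, blue), "z_map" (420x560 float32, mm along the optical axis (not along the pixel's ray), 0 where there is no reading), "camera_matrix" (3x3 intrinsics, pixels), "world_to_cam" (4x4, takes a point from world to camera coordinates). Camera axes: x right, y up, looking along -z (the intrinsics and any distortion apply to the point x, -y, -z); pixel columns grow to the right and rows downward; lengths in mm; the calibration is good to about 2 mm. A picture is of the moment at which its call begins.
- env.job_done(): hands the job in; it is judged then, once.
Trained networks look in the newest picture that a camera, given by its name, has taken for a name from the list of things; names that differ only in an ending like _2 or _b are one class to them, and where a whole thing is asked for, a point or a joint stands for the part that bears it (a point fixed in the world has none). Each returns a list of dicts, best first, with "score" (0 to 1); they miss things now and then, are a little off and sometimes report something else, mostly with a low value. They report only what shows in the picture. A call takes as long as a camera call.
- env.recognise(camera, thing): "location" ([column, row] in pixels, amid what is visible of it).
The state is a dict: "t": time; "joints": joint angles; "qvel": joint speeds; "tau": joint torques, N m; "eef_pos": TCP position; "tcp_rot": TCP orientation; "ft_force": force on the tool from outside, world axes, zero at the start; "moment": the same for the moment, N m; "opening": opening from 0.0 (shut) to 1.0 (fully open); "grip_force": force on a finger pad.
Only numpy, scipy, OpenCV 4.12 (cv2) and the standard library are available. Lean on these libraries where they do the work, as an engineer would, in place of code of your own. Each camera call takes 0.05 s, during which the arm holds its last target. There are 200 camera calls.

### The job

Push the rod of the jig forward so that its sprung cork pad shoves the maple block fully home, flush against the dark wooden fence, and leave it bearing on the block with a light, steady press of about 6 newtons (never more than 15, or the block is bruised). Then flip the red cam lever over centre, all the way down flat, so that it locks the rod at that press. Leave the other things on the bench where they are.

Things in the scene. Friction and masses are not known exactly. Their poses are not given: they have to be found in the camera images.
- jig: The fixed jig: plywood base 310 x 130 x 12 mm with an aluminium clamp block (36 x 50 mm, top 50 mm above the bench) through which a steel rod runs. Origin: on the bench under the middle of the clamp block. x = the direction in which the rod is pushed, toward the fence; z up. Base spans x -165 to +145 mm, y +-65 mm. The rod's axis lies at y = 0, z = 32 mm.
- fence_mark (a point): Point on the base's top at jig x = 120 mm, y = 0. The dark wooden fence (14 x 110 mm, top 46 mm above the bench) stands here across the jig, but its near face was set by hand up to 6 mm before or behind this point, is screwed tight and is not measured: only feel finds it.
- cork_pad: Cork-faced pad plate at the front end of the rod, 46 mm wide (y), 28 mm high, 8 mm thick. Origin: centre of its front (cork) face, on the rod axis; axes as the jig's. It sits on a spring: it is pushed back 0 to 6 mm toward the rod with 3.5 N per mm, no preload; 1.7 mm gives the wanted 6 N.
- caul_block: The maple block to be clamped, 40 (x) x 90 (y) x 22 (z) mm, light wood, loose on the jig's base between pad and fence. Origin: centre of its underside. It starts a few mm short of the fence and askew; when home its x axis is parallel to the jig's x and its origin is 20 mm before the fence face.
- rod (a joint): Slide of the push rod along jig x, 0 (drawn back) to 0.07 m (forward). The guide drags with about 12 N all the time, so the rod stays where it is left, and the pad's press is felt on top of that drag. At 0 the pad's face stands at jig x = 35 mm and the handle post at jig x = -130 mm; both move with it. With the lever closed the rod is gripped fast.
- handle_top (a point): Top centre of the rod's upright black post handle: round, 14 mm diameter, red cap (20 mm diameter, 6 mm thick) at its top, 94 mm above the bench. At its foot a hub 24 mm thick and 22 mm long (along jig x) sits round the rod, 20 to 44 mm above the bench. Pinch the post or push it from behind.
- lever (a joint): Cam lever angle, rad: 0 = open, leaning 35 degrees from upright toward jig -y; it turns over the top toward jig +y and lies flat, horizontal, at its stop at 2.18. Starts near open. It resists from about 0.45 on (up to about 10 N at the knob), passes its centre at about 1.75 and then is pulled down to the stop; let go before the centre it springs back.
- lever_pivot (a point): The lever's hinge axis (along jig x): at jig x = 0, y = 0, 58 mm above the bench.
- lever_knob (a point): Centre of the round black grip bar across the lever's end: 16 mm diameter, 30 mm long along jig x, 70 mm from the pivot. The bar spins freely on its pin, so it can be held by its two ends while the lever swings. The lever arm (red, 12 mm wide along jig x, 8 mm thick) runs from pivot to bar.
- brush_jar: Bystander: pale round jar 69 mm wide, 92 mm tall. Origin: centre of its underside.
- bridge_blank: Bystander: dark rosewood strip 35 x 158 x 10 mm. Origin: centre of its underside.
- tape_masking: Bystander: roll of masking tape, 96 mm wide, 25 mm high. Origin: centre of its underside.
- sanding_block: Bystander: brown sanding block 60 x 108 x 34 mm. Origin: centre of its underside.
- pencil: Bystander: red pencil 168 mm long. Origin: centre of its underside.

How it is judged (in metres and radians):
On the way, in this order (a step that is already met when the one before it is completed fails the run):
1. with the lever still open, the pad bears steadily on the block at 3 to 11 N (contact force between cork_pad and caul_block between 3 and 11 N and value of joint lever below 0.4 rad), for 0.4 s.
2. the lever is flipped over centre and down flat (value of joint lever above 2.08 rad), for 0.2 s.
At the end, for the whole second after the job is handed in: The block lies on the base, flush with the fence (within 0.04 rad) and within 20 mm of the jig's centre line, at rest; the cork pad presses it with 3 to 11 N; the lever is down flat (over 2.08 rad) (contact force between cork_pad and caul_block between 3 and 11 N and value of joint lever above 2.08 rad and angle between the x axis of caul_block and the x axis of jig, either way round below 0.04 rad and y of caul_block in the frame of jig between -0.02 and 0.02 m and z of caul_block in the frame of jig below 0.016 m and linear speed of caul_block below 0.05 m/s); the robot touches nothing.
It fails at once if the pad presses the block with more than 15 N (contact force between cork_pad and caul_block above 15 N).
It fails at once if a bystander is moved more than 30 mm (distance of any of brush_jar, bridge_blank, tape_masking, sanding_block, pencil from where it was at the start of the episode above 0.03 m).
It also fails if it takes over 53 s, if anything falls off the work surface, if the arm or the gripper's body presses on something with over 40 N, if the wrist force passes 120 N, or if a joint passes its speed limit or range.

## Working session

There is one attempt and no reset: what is moved stays moved. The work goes in short steps, Python scripts to look and compute and a tool call to move; the robot and the scene stay as the last step left them, time stands still between calls to the robot, and variables do not carry over. Pictures are saved under pics/ and viewed, at most 10 in all, crops included, and the job is handed in when it is done.

Besides the shell and the picture viewer there is one more tool, called after ">>>" as a command line: name --pt "numbers of a row" for each row, then --argument value for the rest. jog_arm: Moves the arm, as the interface text tells. Its arguments: {"type":"object","properties":{"motion":{"type":"array"}},"required":["motion"]}

```bash
mkdir -p pics; ls; cat > h.py <<'E'
import numpy as np, cv2
from cell import env
from scipy.spatial.transform import Rotation as R
def pix2w(c,u,v,z=None,d=None):
    K=c["camera_matrix"];T=np.linalg.inv(c["world_to_cam"])
    ray=np.array([(u-K[0,2])/K[0,0],-(v-K[1,2])/K[1,1],-1.])
    o=T[:3,3];r=T[:3,:3]@ray
    s=d if d is not None else (z-o[2])/r[2]
    return o+s*r
def w2pix(c,p):
    q=c["world_to_cam"]@np.append(p,1);K=c["camera_matrix"]
    return K[0,0]*q[0]/-q[2]+K[0,2],K[1,1]*-q[1]/-q[2]+K[1,2]
E
python3 - <<'E'
from h import *
for n in("top","side"):
    c=env.read_camera(n);cv2.imwrite(f"pics/{n}0.png",c["color"][:,:,::-1])
    print(n,c["camera_matrix"].tolist(),np.round(np.linalg.inv(c["world_to_cam"])[:3],3).tolist())
    for th in("jig","cork_pad","caul_block","handle_top","lever_knob","lever_pivot","fence_mark","rod","lever","brush_jar","bridge_blank","tape_masking","sanding_block","pencil"):
        for r in env.recognise(n,th)[:2]:
            u,v=r["location"];d=c["z_map"][int(v),int(u)]
            print(th,round(r["score"],2),round(u),round(v),np.round(pix2w(c,u,v,d=d)) if d>0 else None)
print(env.state())
E
```

```text
pics
top [[531.3861591956776, 0.0, 278.63035256939634], [0.0, 531.3861591956776, 213.8727438515121], [0.0, 0.0, 1.0]] [[0.006, 0.994, -0.111, 417.737], [-1.0, 0.006, 0.004, -90.296], [0.004, 0.111, 0.994, 1346.645]]
jig 0.84 245 219 [550. -13.  45.]
jig 0.55 377 240 [ 502. -344.    2.]
cork_pad 0.49 273 221 [544. -83.  48.]
caul_block 0.6 294 225 [ 537. -133.   38.]
caul_block 0.42 229 222 [546.  30.  13.]
handle_top 0.67 227 217 [555.  32.  42.]
handle_top 0.43 248 220 [549. -21.  40.]
lever_knob 0.6 257 226 [527. -45. 102.]
lever_pivot 0.87 248 221 [547. -19.  39.]
fence_mark 0.6 251 219 [550. -27.  42.]
rod 0.66 308 149 [ 735. -170.    5.]
rod 0.63 228 221 [548.  31.  14.]
lever 0.67 258 226 [528. -47. 102.]
bridge_blank 0.9 199 153 [722. 109.  13.]
bridge_blank 0.38 226 218 [554.  33.  42.]
tape_masking 0.65 230 217 [555.  26.  42.]
tape_masking 0.61 354 253 [ 469. -284.   27.]
sanding_block 0.69 255 153 [717. -35.  39.]
pencil 0.73 250 223 [543. -23.  14.]
pencil 0.66 257 225 [530. -44. 102.]
side [[396.4152421381558, 0.0, 279.5746503842699], [0.0, 396.4152421381558, 208.1374742
[... 928 characters left out ...]
.  -2.   8.]
{'t': 1.5, 'joints': array([ 1.15538519e+00,  4.90927771e-01,  1.55888514e+00, -2.92571427e-05,
        1.09166759e+00, -1.05629695e-01]), 'qvel': array([ 1.29803705e-04, -9.72740180e-04,  2.44930886e-04,  4.00850381e-04,
        9.18692859e-05,  1.92313430e-03]), 'tau': array([-1.62526292e-03, -6.12466121e+01, -2.58428979e+01,  6.92719314e-02,
        4.45854734e-02,  8.33836765e-06]), 'eef_pos': array([190.54251644, 595.27275683, 292.24880849]), 'tcp_rot': array([3.14148386e+00, 3.76442330e-05, 2.83182470e+00]), 'ft_force': array([-0.02190785,  1.10768   ,  0.00525806]), 'moment': array([-0.02442689, -0.02110277,  0.00964828]), 'grip_force': 0.0, 'opening': 0.9997691778731295}
```

```bash
python3 - <<'E'
import cv2,numpy as np
a=cv2.imread("pics/top0.png")[110:310,150:420];b=cv2.imread("pics/side0.png")[150:340,130:400]
cv2.imwrite("pics/v1.png",cv2.resize(a,None,fx=2.96,fy=2.96,interpolation=2))
cv2.imwrite("pics/v2.png",cv2.resize(b,None,fx=2.96,fy=2.96,interpolation=2))
E
```

```text
(no output)
```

View pics/v1.png

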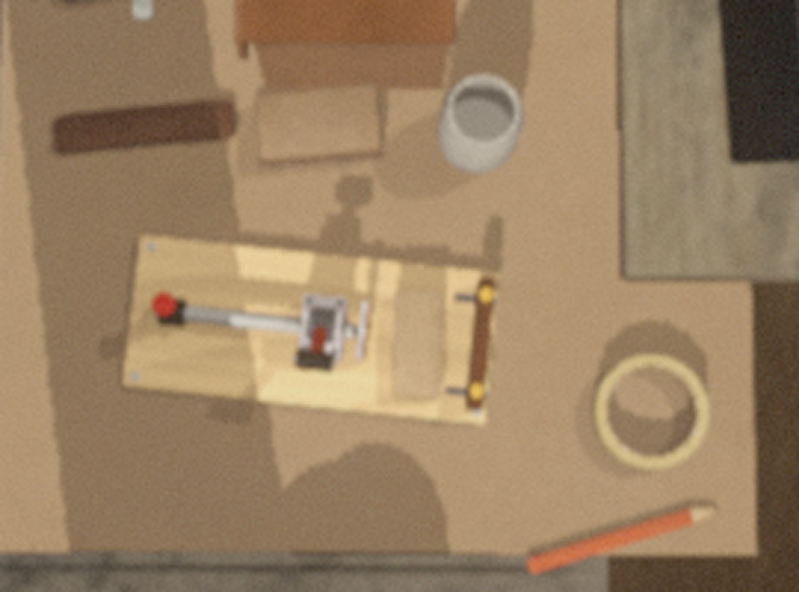

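View pics/v2.png

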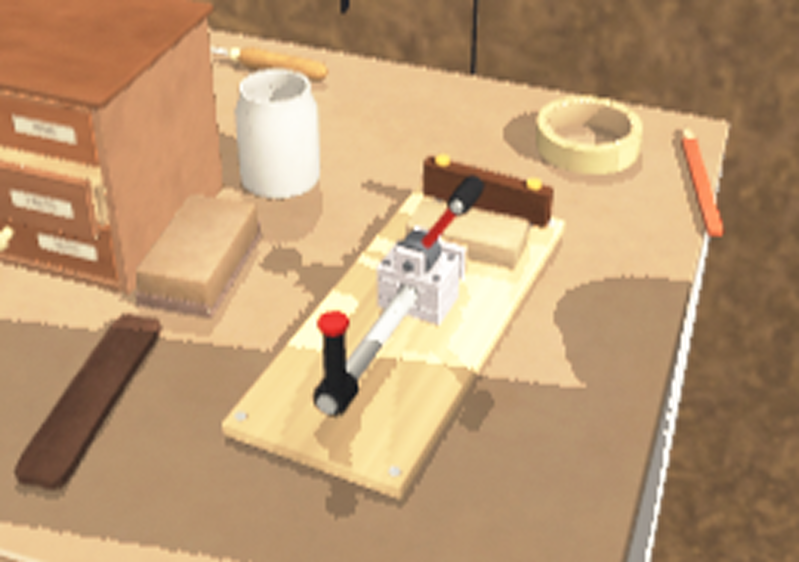

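```bash
python3 - <<'E'
from h import *
from scipy.optimize import least_squares
ct=env.read_camera("top");cs=env.read_camera("side")
f=2.96
obs=[(ct,(140,237),(150,110),(-165,65,12)),(ct,(497,270),(150,110),(145,65,12)),(ct,(487,424),(150,110),(145,-65,12)),(ct,(124,385),(150,110),(-165,-65,12)),
(cs,(225,426),(130,150),(-165,65,12)),(cs,(403,487),(130,150),(-165,-65,12)),(cs,(566,224),(130,150),(145,-65,12)),(cs,(412,192),(130,150),(145,65,12))]
def J(p,q):
    c,s=np.cos(p[2]),np.sin(p[2]);return np.array([p[0]+c*q[0]-s*q[1],p[1]+s*q[0]+c*q[1],q[2]])
def res(p):
    r=[]
    for c,v,o,q in obs:
        u=w2pix(c,J(p,q)); r+=[u[0]-(o[0]+v[0]/f),u[1]-(o[1]+v[1]/f)]
    return r
s=least_squares(res,[530,-20,-1.65],x_scale=[100,100,1],loss="soft_l1");print(s.x,np.round(s.fun,1))
p=s.x;np.save("jig.npy",p)
# handle cap red segmentation
for n,c,o in(("top",ct,(150,110)),("side",cs,(130,150))):
    im=c["color"].copy()
    for q in[(-130,0,94),(0,0,58),(0,-70*np.sin(.61),58+70*np.cos(.61)),(113,0,46),(120,55,46),(120,-55,46),(35,0,46),(18,25,50),(18,-25,50),(-18,25,50),(-18,-25,50),(-165,65,12),(145,65,12),(145,-65,12),(-165,-65,12)]:
        u,v=w2pix(c,J(p,q));print(n,q,round((u-o[0])*f),round((v-o[1])*f))
E
```

```text
[546.88913485 -44.75533765  -1.65948909] [-1.   0.1  0.   0.4 -1.  -0.5 -1.4  1.  -0.9 -1.6  0.5 -0.5 -0.7 -2.3
  2.3 -4.3]
top (-130, 0, 94) 156 305
top (0, 0, 58) 319 325
top (0, np.float64(-40.10072220703369), np.float64(115.37536124918356)) 312 368
top (113, 0, 46) 455 339
top (120, 55, 46) 469 275
top (120, -55, 46) 458 406
top (35, 0, 46) 362 330
top (18, 25, 50) 344 298
top (18, -25, 50) 338 358
top (-18, 25, 50) 301 294
top (-18, -25, 50) 295 354
top (-165, 65, 12) 137 237
top (145, 65, 12) 497 271
top (145, -65, 12) 484 423
top (-165, -65, 12) 120 388
side (-130, 0, 94) 333 320
side (0, 0, 58) 419 250
side (0, np.float64(-40.10072220703369), np.float64(115.37536124918356)) 474 198
side (113, 0, 46) 477 184
side (120, 55, 46) 418 163
side (120, -55, 46) 545 196
side (35, 0, 46) 438 237
side (18, 25, 50) 398 237
side (18, -25, 50) 460 254
side (-18, 25, 50) 377 264
side (-18, -25, 50) 441 282
side (-165, 65, 12) 222 421
side (145, 65, 12) 419 179
side (145, -65, 12) 564 217
side (-165, -65, 12) 404 486
```

```bash
cat >> h.py <<'E'
P=np.load("jig.npy")
def J(q,p=P):
    c,s=np.cos(p[2]),np.sin(p[2]);return np.array([p[0]+c*q[0]-s*q[1],p[1]+s*q[0]+c*q[1],q[2]])
def toJ(w,p=P):
    c,s=np.cos(p[2]),np.sin(p[2]);d=np.asarray(w)[:2]-p[:2];return np.array([c*d[0]+s*d[1],-s*d[0]+c*d[1],w[2]])
def plan(tgt,yaw):
    s=env.state();Rm=R.from_euler("xyz",s["tcp_rot"])
    Rt=R.from_euler("xyz",[np.pi,0,yaw])
    print("turn(tool,deg)",np.round(np.degrees((Rm.inv()*Rt).as_rotvec()),2),"shift in final tool axes",np.round(Rt.inv().apply(tgt-s["eef_pos"]),1),"cur shift",np.round(Rm.inv().apply(tgt-s["eef_pos"]),1))
E
python3 - <<'E'
from h import *
for n in("top","side"):
    c=env.read_camera(n);im=cv2.cvtColor(c["color"],cv2.COLOR_RGB2HSV)
    m=(((im[...,0]<8)|(im[...,0]>172))&(im[...,1]>170)&(im[...,2]>90)).astype(np.uint8)
    k,l,st,ce=cv2.connectedComponentsWithStats(m)
    for i in range(1,k):
        if 8<st[i,4]<100 : 
            w=pix2w(c,*ce[i],z=93);print(n,st[i],ce[i].round(1),w.round(1),toJ(w).round(1))
plan(J((-124,0,200)),P[2]+np.pi)
E
```

```text
top [202 210   8   7  40] [205.2 212.9] [559.2  79.2  93. ] [-124.6    1.2   93. ]
side [273 221  10  12  42] [277.7 226.8] [529. -30.  93.] [-13.1 -19.2  93. ]
side [237 255  11   9  70] [242.1 259. ] [558.6  85.8  93. ] [-1.311e+02  1.000e-01  9.300e+01]
turn(tool,deg) [ 1.000e-02 -0.000e+00  7.733e+01] shift in final tool axes [-481.9  411.6   92.3] cur shift [-507.3 -379.9   92.2]
```

>>> jog_arm --pt "0 0 10 0 0 0 60" --pt "0 0 10 0 0 0 60" --pt "0 0 10 0 0 0 60" --pt "0 0 10 0 0 0 60" --pt "0 0 10 0 0 0 60" --pt "0 0 10 0 0 0 60" --pt "0 0 10 0 0 0 60" --pt "0 0 7.3 0 0 0 60"

```text
t: 2.7
eef_pos: [190.5, 595.3, 292.2]
tcp_rot: [3.142, -0.0, 1.478]
ft_force: [-0.2, 0.3, -1.0]
opening: 0.63
grip_force: 0.0
```

>>> jog_arm --pt "0 0 0 -44 38 0 60" --pt "0 0 0 -44 38 0 60" --pt "0 0 0 -44 38 0 60" --pt "0 0 0 -44 38 0 60" --pt "0 0 0 -44 38 0 60" --pt "0 0 0 -44 38 0 60" --pt "0 0 0 -44 38 0 60" --pt "0 0 0 -44 38 0 60" --pt "0 0 0 -44 38 0 60" --pt "0 0 0 -44 38 0 60"

```text
t: 3.95
eef_pos: [531.3, 121.8, 292.5]
tcp_rot: [3.141, -0.0, 1.483]
ft_force: [-0.4, -0.3, 0.3]
opening: 0.631
grip_force: 0.0
```

```bash
python3 - <<'E'
from h import *
s=env.state();print(toJ(s["eef_pos"]),s["joints"])
plan(J((-127,0,200)),P[2]+np.pi)
E
```

```text
[-164.49176579  -30.3159227   292.45528362] [1.04068155e-01 3.77223830e-01 1.75568622e+00 1.73800846e-04
 1.00812926e+00 1.92230611e-01]
turn(tool,deg) [ 0.03 -0.01  0.03] shift in final tool axes [-37.5  30.3  92.5] cur shift [-37.5  30.3  92.5]
```

>>> jog_arm --pt "0 0 0 -19 15 0 60" --pt "0 0 0 -18 15 0 60" --pt "0 0 0 0 0 30 60" --pt "0 0 0 0 0 0 60"

```text
t: 4.45
eef_pos: [556.4, 84.0, 260.9]
tcp_rot: [-3.138, 0.0, 1.483]
ft_force: [0.7, -0.2, -0.6]
opening: 0.63
grip_force: 0.0
```

```bash
python3 - <<'E'
from h import *
s=env.state();print(toJ(s["eef_pos"]))
c=env.read_camera("wrist");cv2.imwrite("pics/w1.png",c["color"][:,:,::-1])
print(env.recognise("wrist","handle_top"),env.recognise("wrist","lever_knob"))
im=cv2.cvtColor(c["color"],cv2.COLOR_RGB2HSV)
m=(((im[...,0]<8)|(im[...,0]>172))&(im[...,1]>150)&(im[...,2]>80)).astype(np.uint8)
k,l,st,ce=cv2.connectedComponentsWithStats(m)
for i in range(1,k):
    if 80<st[i,4]: 
        w=pix2w(c,*ce[i],z=94);print(st[i],ce[i].round(1),w.round(1),toJ(w).round(1))
for q in[(-127,0,94),(0,0,58),(18,25,50),(18,-25,50),(-18,25,50),(-18,-25,50),(-165,65,12),(145,65,12),(145,-65,12),(-165,-65,12)]: print(q,np.round(w2pix(c,J(q))))
E
```

```text
[-129.07860266   -1.89429837  260.88011666]
[{'location': [288.5, 236.8], 'score': 0.7}, {'location': [287.5, 237.4], 'score': 0.15}] [{'location': [267.5, 344.6], 'score': 0.6}]
[281 207  22  21 359] [291.7 216.9] [562.1  81.6  94. ] [-127.2    4.    94. ]
[260 328  25  26 261] [270.1 337.7] [530.2 -43.4  94. ] [  0.1 -16.7  94. ]
(-127, 0, 94) [287. 217.]
(0, 0, 58) [287. 316.]
(18, 25, 50) [308. 325.]
(18, -25, 50) [265. 325.]
(-18, 25, 50) [309. 298.]
(-18, -25, 50) [265. 297.]
(-165, 65, 12) [346. 162.]
(145, 65, 12) [333. 385.]
(145, -65, 12) [240. 385.]
(-165, -65, 12) [228. 162.]
```

View pics/w1.png

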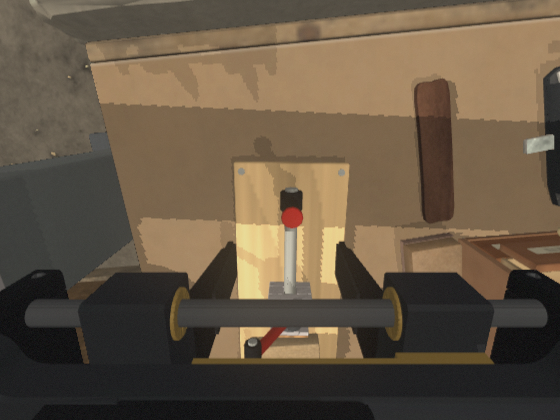

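>>> jog_arm --pt "0 0 0 -2 5 30 60" --pt "0 0 0 0 0 35 60" --pt "0 0 0 0 0 35 60" --pt "0 0 0 0 0 30 60" --pt "0 0 0 0 0 0 60" --pt "0 0 0 0 0 0 40"

```text
t: 5.35
eef_pos: [562.4, 81.8, 133.8]
tcp_rot: [3.14, -0.0, 1.483]
ft_force: [-0.3, -0.7, -0.4]
opening: 0.574
grip_force: 0.0
```

>>> jog_arm --pt "0 0 0 0 0 0 0" --pt "0 0 0 0 0 0 0" --pt "0 0 0 0 0 0 0" --pt "0 0 0 0 0 0 0" --pt "0 0 0 0 0 0 0"

```text
t: 5.98
eef_pos: [561.3, 81.7, 132.4]
tcp_rot: [-3.141, -0.0, 1.483]
ft_force: [-4.7, 1.1, 5.8]
opening: 0.195
grip_force: 30.0
```

```bash
python3 - <<'E'
from h import *
P[:2]=J((0,2.5,0))[:2];np.save("jig.npy",P)
s=env.state();print(toJ(s["eef_pos"],P),s["opening"]*95,s["ft_force"],s["moment"],s["grip_force"])
E
```

```text
[-127.20874548    0.6560814   132.39636457] 18.490395350733163 [-4.67251252  1.06677718  5.78698749] [-0.05520498  0.77543557 -0.04700821] 30.000786781311035
```

>>> jog_arm --pt "0 0 0 0 0 0 40" --pt "0 0 0 0 0 0 40" --pt "0 0 0 0 -1 6 40" --pt "0 0 0 0 0 0 40" --pt "0 0 0 0 0 0 0" --pt "0 0 0 0 0 0 0" --pt "0 0 0 0 0 0 0" --pt "0 0 0 0 0 0 0"

```text
t: 6.98
eef_pos: [561.1, 81.7, 126.3]
tcp_rot: [3.141, -0.0, 1.483]
ft_force: [2.6, -0.4, -0.8]
opening: 0.196
grip_force: 30.0
```

```bash
python3 - <<'E'
from h import *
s=env.state();print(toJ(s["eef_pos"],P),s["opening"]*95,s["ft_force"],s["moment"],s["grip_force"])
E
```

```text
[-127.19077257    0.43000299  126.31642103] 18.621140904973295 [ 2.60841428 -0.38776925 -0.7937045 ] [-0.13518461 -0.28919037  0.00658424] 29.999919533729553
```

>>> jog_arm --pt "0 0 0 -2 0 0 0" --pt "0 0 0 -2 0 0 0" --pt "0 0 0 -2 0 0 0" --pt "0 0 0 -2 0 0 0" --pt "0 0 0 -2 0 0 0"

```text
t: 7.6
eef_pos: [560.2, 72.9, 126.4]
tcp_rot: [3.14, -0.002, 1.483]
ft_force: [3.6, 12.3, -1.2]
opening: 0.192
grip_force: 30.0
```

>>> jog_arm --pt "0 0 0 -2 0 0 0" --pt "0 0 0 -2 0 0 0" --pt "0 0 0 -2 0 0 0" --pt "0 0 0 -2 0 0 0" --pt "0 0 0 -2 0 0 0"

```text
t: 8.22
eef_pos: [559.2, 62.9, 126.4]
tcp_rot: [3.141, -0.002, 1.483]
ft_force: [2.0, 11.6, -0.8]
opening: 0.196
grip_force: 30.0
```

```bash
python3 - <<'E'
from h import *
s=env.state();print(toJ(s["eef_pos"],P),s["ft_force"],s["moment"])
cv2.imwrite("pics/s2.png",cv2.resize(env.read_camera("side")["color"][180:310,200:350,::-1],None,fx=4,fy=4))
E
```

```text
[-108.32322412    0.24674217  126.38674407] [ 2.01847448 11.64589438 -0.81171382] [ 1.72371981 -0.35812539 -0.00538154]
```

View pics/s2.png

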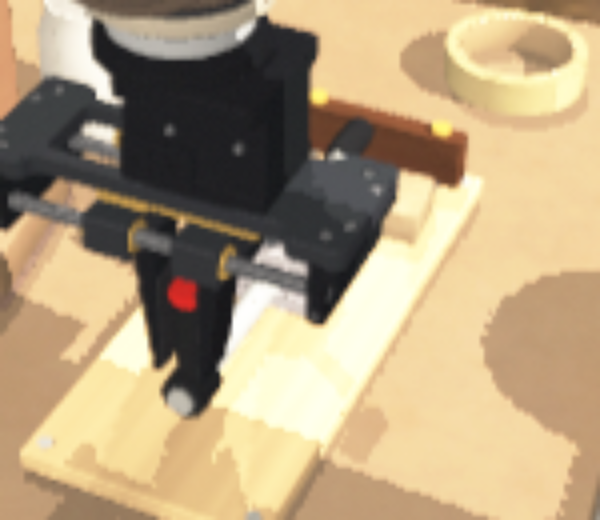

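>>> jog_arm --pt "0 0 0 -1.5 0 0 0" --pt "0 0 0 -1.5 0 0 0" --pt "0 0 0 -1.5 0 0 0" --pt "0 0 0 -1.5 0 0 0" --pt "0 0 0 -1.5 0 0 0" --pt "0 0 0 -1.5 0 0 0"

```text
t: 9.02
eef_pos: [558.4, 54.0, 126.4]
tcp_rot: [3.141, -0.002, 1.483]
ft_force: [2.5, 12.5, -0.8]
opening: 0.197
grip_force: 30.0
```

>>> jog_arm --pt "0 0 0 -1 0 0 0" --pt "0 0 0 -1 0 0 0" --pt "0 0 0 -1 0 0 0"

```text
t: 9.4
eef_pos: [558.1, 51.0, 126.4]
tcp_rot: [3.141, -0.002, 1.483]
ft_force: [2.2, 12.1, -0.7]
opening: 0.191
grip_force: 30.0
```

>>> jog_arm --pt "0 0 0 -1 0 0 0" --pt "0 0 0 -1 0 0 0"

```text
t: 9.65
eef_pos: [557.9, 49.0, 126.3]
tcp_rot: [3.141, -0.002, 1.483]
ft_force: [1.7, 12.9, 0.0]
opening: 0.193
grip_force: 30.0
```

>>> jog_arm --pt "0 0 0 -1 0 0 0" --pt "0 0 0 -1 0 0 0"

```text
t: 9.9
eef_pos: [557.7, 47.0, 126.4]
tcp_rot: [3.141, -0.001, 1.483]
ft_force: [2.0, 12.3, 0.0]
opening: 0.198
grip_force: 30.0
```

>>> jog_arm --pt "0 0 0 -0.8 0 0 0" --pt "0 0 0 -0.8 0 0 0"

```text
t: 10.15
eef_pos: [557.5, 45.5, 126.3]
tcp_rot: [3.141, -0.001, 1.483]
ft_force: [1.1, 11.6, 1.3]
opening: 0.194
grip_force: 30.0
```

>>> jog_arm --pt "0 0 0 -0.8 0 0 0" --pt "0 0 0 -0.8 0 0 0"

```text
t: 10.4
eef_pos: [557.4, 43.8, 126.4]
tcp_rot: [3.141, -0.001, 1.483]
ft_force: [1.7, 12.5, 0.4]
opening: 0.195
grip_force: 30.0
```

>>> jog_arm --pt "0 0 0 -0.8 0 0 0" --pt "0 0 0 -0.8 0 0 0"

```text
t: 10.65
eef_pos: [557.2, 42.3, 126.4]
tcp_rot: [3.141, -0.001, 1.483]
ft_force: [1.7, 13.0, -0.1]
opening: 0.192
grip_force: 30.0
```

>>> jog_arm --pt "0 0 0 -0.8 0 0 0" --pt "0 0 0 -0.8 0 0 0"

```text
t: 10.9
eef_pos: [557.1, 40.7, 126.4]
tcp_rot: [3.141, -0.001, 1.483]
ft_force: [1.7, 11.8, 0.5]
opening: 0.197
grip_force: 30.0
```

>>> jog_arm --pt "0 0 0 -0.8 0 0 0" --pt "0 0 0 -0.8 0 0 0"

```text
t: 11.15
eef_pos: [556.9, 39.1, 126.4]
tcp_rot: [3.141, -0.001, 1.483]
ft_force: [2.5, 11.9, -0.2]
opening: 0.199
grip_force: 30.0
```

>>> jog_arm --pt "0 0 0 -0.7 0 0 0" --pt "0 0 0 -0.7 0 0 0"

```text
t: 11.4
eef_pos: [556.8, 37.7, 126.4]
tcp_rot: [3.141, -0.001, 1.483]
ft_force: [1.2, 12.6, 0.2]
opening: 0.196
grip_force: 30.0
```

>>> jog_arm --pt "0 0 0 -0.7 0 0 0" --pt "0 0 0 -0.7 0 0 0"

```text
t: 11.65
eef_pos: [556.7, 36.3, 126.4]
tcp_rot: [3.141, -0.001, 1.483]
ft_force: [2.0, 12.2, 0.1]
opening: 0.195
grip_force: 30.0
```

>>> jog_arm --pt "0 0 0 -0.7 0 0 0" --pt "0 0 0 -0.7 0 0 0"

```text
t: 11.9
eef_pos: [556.5, 34.9, 126.4]
tcp_rot: [3.141, -0.001, 1.483]
ft_force: [1.4, 12.3, 0.8]
opening: 0.193
grip_force: 30.0
```

```bash
python3 - <<'E'
from h import *
for n in("top","side"):
    c=env.read_camera(n);a=c["color"][...,::-1]
    if n=="top":A=cv2.resize(a[195:265,200:330],None,fx=5,fy=5,interpolation=2)
    else:B=cv2.resize(a[195:305,215:345],None,fx=4,fy=4,interpolation=2)
cv2.imwrite("pics/t3.png",A)
E
```

```text
(no output)
```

View pics/t3.png

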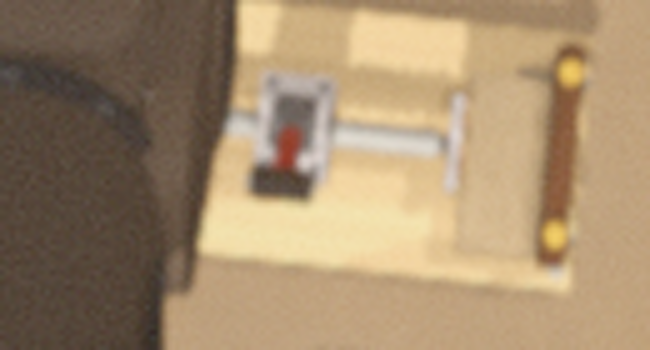

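>>> jog_arm --pt "0 0 0 -0.6 0 0 0" --pt "0 0 0 -0.6 0 0 0"

```text
t: 12.25
eef_pos: [556.4, 33.7, 126.4]
tcp_rot: [3.141, -0.001, 1.483]
ft_force: [1.8, 13.2, -0.8]
opening: 0.195
grip_force: 30.0
```

>>> jog_arm --pt "0 0 0 -0.6 0 0 0" --pt "0 0 0 -0.6 0 0 0"

```text
t: 12.5
eef_pos: [556.3, 32.8, 126.4]
tcp_rot: [3.141, -0.002, 1.483]
ft_force: [1.5, 15.5, 1.2]
opening: 0.197
grip_force: 30.0
```

>>> jog_arm --pt "0 0 0 -0.4 0 0 0" --pt "0 0 0 0 0 0 0"

```text
t: 12.75
eef_pos: [556.3, 32.5, 126.4]
tcp_rot: [3.141, -0.002, 1.483]
ft_force: [1.8, 15.4, -0.7]
opening: 0.191
grip_force: 30.0
```

>>> jog_arm --pt "0 0 0 -0.4 0 0 0" --pt "0 0 0 0 0 0 0"

```text
t: 13.0
eef_pos: [556.2, 32.2, 126.4]
tcp_rot: [3.141, -0.002, 1.483]
ft_force: [2.0, 18.0, 0.2]
opening: 0.192
grip_force: 30.0
```

>>> jog_arm --pt "0 0 0 0 0 0 0" --pt "0 0 0 0 0 0 0" --pt "0 0 0 0 0 0 0" --pt "0 0 0 0 0 0 0"

```text
t: 13.5
eef_pos: [556.3, 32.2, 126.4]
tcp_rot: [3.141, -0.002, 1.483]
ft_force: [1.5, 16.6, 0.9]
opening: 0.193
grip_force: 30.0
```

```bash
python3 - <<'E'
from h import *
for i in range(6):
    c=env.read_camera("top");s=env.state();print(s["ft_force"].round(1),s["eef_pos"].round(2))
cv2.imwrite("pics/t4.png",cv2.resize(c["color"][195:265,200:330,::-1],None,fx=6,fy=6,interpolation=2))
E
```

```text
[ 1.8 17.5 -0.3] [556.24  32.2  126.38]
[ 1.3 17.4  0.2] [556.23  32.21 126.38]
[ 1.7 17.9  0.6] [556.26  32.2  126.38]
[ 1.9 17.1  1. ] [556.27  32.2  126.38]
[ 2.6 16.7  0.1] [556.25  32.2  126.39]
[ 2.1 17.4  0.5] [556.24  32.19 126.37]
```

View pics/t4.png

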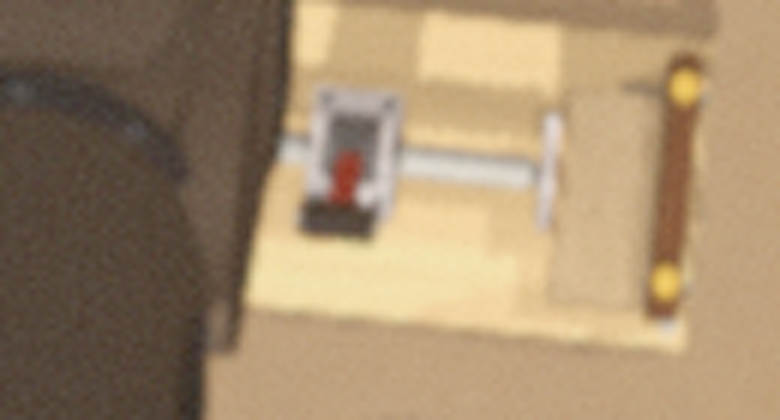

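>>> jog_arm --pt "0 0 0 -0.3 0 0 0" --pt "0 0 0 0 0 0 0" --pt "0 0 0 0 0 0 0" --pt "0 0 0 0 0 0 0" --pt "0 0 0 0 0 0 0"

```text
t: 14.42
eef_pos: [556.2, 32.0, 126.4]
tcp_rot: [3.141, -0.002, 1.483]
ft_force: [2.3, 18.3, 0.6]
opening: 0.198
grip_force: 30.0
```

>>> jog_arm --pt "0 0 0 0 0 0 45" --pt "0 0 0 0 0 0 45" --pt "0 0 0 0 0 0 45" --pt "0 0 0 0 0 -30 50" --pt "0 0 0 0 0 -40 50" --pt "0 0 0 0 0 -40 50" --pt "0 0 0 20 0 -40 50"

```text
t: 15.3
eef_pos: [557.8, 49.4, 277.6]
tcp_rot: [-3.141, 0.0, 1.481]
ft_force: [-0.2, 0.4, -0.2]
opening: 0.525
grip_force: 0.0
```

```bash
python3 - <<'E'
from h import *
s=env.state();print(toJ(s["eef_pos"]),s["joints"].round(2))
# wrist look at the lever and where knob expected
c=env.read_camera("wrist");cv2.imwrite("pics/w5.png",c["color"][:,:,::-1])
print(env.recognise("wrist","lever_knob"),env.recognise("wrist","lever_pivot"))
for q in[(0,0,58),(18,25,50),(18,-25,50),(-18,25,50),(-18,-25,50),(-15,-37,117),(15,-37,117)]: print(q,np.round(w2pix(c,J(q))))
E
```

```text
[-9.47098425e+01  3.07315196e-02  2.77570111e+02] [-0.03  0.41  1.74 -0.    0.99  0.06]
[{'location': [284.5, 291.2], 'score': 0.86}, {'location': [285.6, 213.9], 'score': 0.44}] [{'location': [285.1, 214.3], 'score': 0.9}]
(0, 0, 58) [285. 281.]
(18, 25, 50) [306. 291.]
(18, -25, 50) [263. 291.]
(-18, 25, 50) [307. 263.]
(-18, -25, 50) [263. 263.]
(-15, -37, 117) [245. 298.]
(15, -37, 117) [246. 325.]
```

View pics/w5.png

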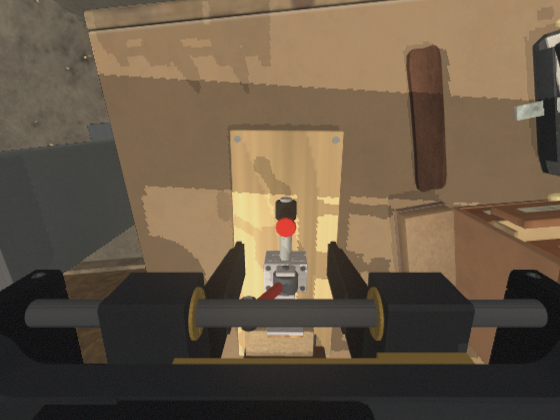

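>>> jog_arm --pt "0 0 10 0 0 0 60" --pt "0 0 10 0 0 0 60" --pt "0 0 10 0 0 0 60" --pt "0 0 10 0 0 0 60" --pt "0 0 10 0 0 0 60" --pt "0 0 10 0 0 0 60" --pt "0 0 10 0 0 0 60" --pt "0 0 10 0 0 0 60" --pt "0 0 10 0 0 0 60" --pt "0 0 0 0 0 0 60"

```text
t: 16.7
eef_pos: [557.6, 49.7, 275.0]
tcp_rot: [3.141, 0.002, -0.087]
ft_force: [-0.6, 0.3, 0.4]
opening: 0.632
grip_force: 0.0
```

```bash
python3 - <<'E'
from h import *
from scipy.optimize import least_squares
c=env.read_camera("top");im=c["color"]
u,v=256.3,231.7
f=lambda a:J((0,-70*np.sin(a),58+70*np.cos(a)))
for a in (.3,.4,.5,.55,.61): print(a,np.round(w2pix(c,f(a)),1),f(a)[2].round(1),toJ(f(a))[:2].round(1))
print([(r["location"],r["score"]) for r in env.recognise("top","lever_knob")])
for z in (115,120): print(toJ(pix2w(c,u,v,z=z)))
s=env.state();print(toJ(s["eef_pos"]),s["tcp_rot"],s["joints"].round(2))
a=.5
plan(J((0,-70*np.sin(a),58+70*np.cos(a)+59)),P[2]+np.pi/2)
E
```

```text
0.3 [256.1 224.7] 124.9 [ -0.  -20.7]
0.4 [255.9 227.6] 122.5 [  0.  -27.3]
0.5 [255.6 230.5] 119.4 [  0.  -33.6]
0.55 [255.5 231.8] 117.7 [  0.  -36.6]
0.61 [255.4 233.4] 115.4 [  0.  -40.1]
[([254.2, 151.6], 0.64), ([257.0, 225.5], 0.6)]
[  1.62959457 -35.96312625 115.        ]
[  1.85357148 -36.33315145 120.        ]
[-9.51750248e+01 -5.70768832e-02  2.75436168e+02] [ 3.14155050e+00  1.33156507e-03 -8.43272192e-02] [-0.03  0.42  1.74  0.    0.99  1.63]
turn(tool,deg) [0.   0.08 0.25] shift in final tool axes [-33.5  95.2  97. ] cur shift [-33.8  95.   97.1]
```

>>> jog_arm --pt "0 0 0 -12 32 0 60" --pt "0 0 0 -12 32 0 60" --pt "0 0 0 -12.5 32 0 60" --pt "0 0 0 0 0 20 60" --pt "0 0 0 0 0 27 60" --pt "0 0 0 0 0 27 60" --pt "0 0 0 0 0 25 60" --pt "0 0 0 0 0 0 60"

```text
t: 17.8
eef_pos: [512.5, -42.3, 175.8]
tcp_rot: [-3.141, 0.003, -0.086]
ft_force: [0.0, -0.1, 1.4]
opening: 0.635
grip_force: 0.0
```

```bash
python3 - <<'E'
from h import *
s=env.state();print(toJ(s["eef_pos"]),s["tcp_rot"],s["ft_force"])
c=env.read_camera("side");cv2.imwrite("pics/s6.png",cv2.resize(c["color"][170:310,200:350,::-1],None,fx=4,fy=4))
E
```

```text
[  0.59225293 -36.94365155 175.80468962] [-3.14108075  0.0034305  -0.08570838] [ 0.02831411 -0.08498347  1.37755863]
```

View pics/s6.png

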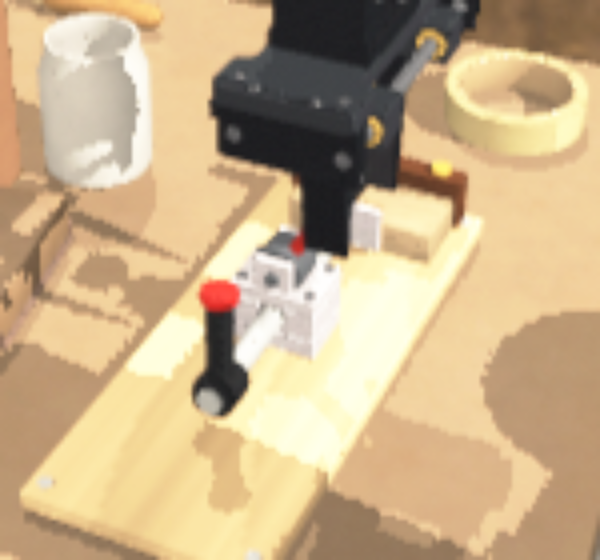

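Finger sits over the knob (around px 325,200), clear of the clamp and the post. Close.

>>> jog_arm --pt "0 0 0 0 0 0 42" --pt "0 0 0 0 0 0 38" --pt "0 0 0 0 0 0 34" --pt "0 0 0 0 0 0 20" --pt "0 0 0 0 0 0 20" --pt "0 0 0 0 0 0 20"

```text
t: 18.6
eef_pos: [513.1, -42.3, 177.4]
tcp_rot: [-3.142, 0.0, -0.088]
ft_force: [-2.1, -1.5, 4.3]
opening: 0.317
grip_force: 30.0
```

```bash
python3 - <<'E'
from h import *
s=env.state();print(toJ(s["eef_pos"]),s["tcp_rot"],s["ft_force"],s["opening"]*95,s["grip_force"])
E
```

```text
[  0.54152021 -36.38697248 177.36237421] [-3.14152578e+00  5.88331784e-05 -8.81169082e-02] [-2.10283312 -1.54629211  4.30944114] 30.07390702072095 30.000643730163574
```

```bash
python3 - <<'E'
import numpy as np
a=np.append(np.linspace(-.542,1.55,17),1.585);y=70*np.sin(a);z=70*np.cos(a)
Y=np.round(y-y[0],1);Z=np.round(-(z-z[0]),1)
print([[0,0,0,round(p,1),0,round(q,1),20] for p,q in zip(np.diff(Y),np.diff(Z))])
E
```

```text
[[0, 0, 0, np.float64(8.1), 0, np.float64(-4.2), 20], [0, 0, 0, np.float64(8.6), 0, np.float64(-3.1), 20], [0, 0, 0, np.float64(9.0), 0, np.float64(-1.9), 20], [0, 0, 0, np.float64(9.1), 0, np.float64(-0.8), 20], [0, 0, 0, np.float64(9.1), 0, np.float64(0.4), 20], [0, 0, 0, np.float64(9.0), 0, np.float64(1.6), 20], [0, 0, 0, np.float64(8.7), 0, np.float64(2.8), 20], [0, 0, 0, np.float64(8.3), 0, np.float64(3.9), 20], [0, 0, 0, np.float64(7.7), 0, np.float64(4.9), 20], [0, 0, 0, np.float64(7.0), 0, np.float64(5.9), 20], [0, 0, 0, np.float64(6.2), 0, np.float64(6.7), 20], [0, 0, 0, np.float64(5.2), 0, np.float64(7.6), 20], [0, 0, 0, np.float64(4.2), 0, np.float64(8.1), 20], [0, 0, 0, np.float64(3.1), 0, np.float64(8.6), 20], [0, 0, 0, np.float64(2.0), 0, np.float64(8.9), 20], [0, 0, 0, np.float64(0.8), 0, np.float64(9.1), 20], [0, 0, 0, np.float64(0.0), 0, np.float64(2.5), 20]]
```

>>> jog_arm --pt "0 0 0 8.1 0 -4.2 20" --pt "0 0 0 8.6 0 -3.1 20" --pt "0 0 0 9.0 0 -1.9 20" --pt "0 0 0 9.1 0 -0.8 20" --pt "0 0 0 9.1 0 0.4 20" --pt "0 0 0 9.0 0 1.6 20" --pt "0 0 0 8.7 0 2.8 20"

```text
t: 19.48
eef_pos: [574.0, -47.9, 182.3]
tcp_rot: [3.141, 0.004, -0.088]
ft_force: [-11.7, -3.7, 5.4]
opening: 0.314
grip_force: 30.0
```

```bash
python3 - <<'E'
from h import *
s=env.state();q=toJ(s["eef_pos"]);print(q,s["tcp_rot"],s["ft_force"],s["grip_force"]);print(np.arctan2(q[1],q[2]-117),np.hypot(q[1],q[2]-117))
E
```

```text
[  0.78154782  24.76073492 182.32230098] [ 3.14126519  0.00351338 -0.08769734] [-11.74437287  -3.73026794   5.38506559] 30.000840425491333
0.36232085849631246 69.85769105288365
```

>>> jog_arm --pt "0 0 0 8.3 0 3.9 20" --pt "0 0 0 7.7 0 4.9 20" --pt "0 0 0 7.0 0 5.9 20" --pt "0 0 0 6.2 0 6.7 20" --pt "0 0 0 5.2 0 7.6 20" --pt "0 0 0 4.2 0 8.1 20" --pt "0 0 0 3.1 0 8.6 20" --pt "0 0 0 2.0 0 8.9 20" --pt "0 0 0 0.8 0 9.1 20" --pt "0 0 0 0 0 2.5 20"

```text
t: 20.72
eef_pos: [618.1, -52.1, 116.7]
tcp_rot: [3.141, 0.003, -0.088]
ft_force: [-17.3, -3.9, 29.8]
opening: 0.313
grip_force: 30.0
```

>>> jog_arm --pt "0 0 0 0 0 0 20" --pt "0 0 0 0 0 0 20"

```text
t: 20.98
eef_pos: [618.1, -52.1, 117.0]
tcp_rot: [3.141, 0.003, -0.088]
ft_force: [-12.6, -4.2, 16.6]
opening: 0.312
grip_force: 30.0
```

```bash
python3 - <<'E'
from h import *
s=env.state();q=toJ(s["eef_pos"]);print(q,s["tcp_rot"],s["ft_force"],s["grip_force"]);print(np.arctan2(q[1],q[2]-117),np.hypot(q[1],q[2]-117))
E
```

```text
[  0.97320475  69.03454634 117.03615567] [ 3.14108757e+00  2.91630122e-03 -8.77144394e-02] [-12.63550581  -4.21032802  16.6430695 ] 30.00261425971985
1.5702725938205926 69.03455580855434
```

>>> jog_arm --pt "0 0 0 0 0 0 50" --pt "0 0 0 0 0 0 50" --pt "0 0 0 0 0 0 50" --pt "0 0 0 0 0 -25 50" --pt "0 0 0 0 0 -40 50" --pt "0 0 0 0 0 -40 50" --pt "0 0 0 -50 0 -20 50" --pt "0 0 0 -50 0 0 50" --pt "0 0 0 -50 0 0 50" --pt "0 0 0 0 0 0 50"

```text
t: 22.22
eef_pos: [467.0, -37.9, 241.6]
tcp_rot: [-3.141, 0.001, -0.088]
ft_force: [0.5, -1.0, 0.0]
opening: 0.526
grip_force: 0.0
```

```bash
python3 - <<'E'
from h import *
A=env.read_camera("side")["color"][170:310,200:350,::-1];B=env.read_camera("top")["color"][195:265,200:330,::-1]
cv2.imwrite("pics/f7.png",np.vstack([cv2.resize(A,(450,420)),cv2.resize(B,(450,180))[:178]]))
print(env.state()["ft_force"])
E
```

```text
[ 0.23093708 -0.64169454  0.05885217]
```

View pics/f7.png

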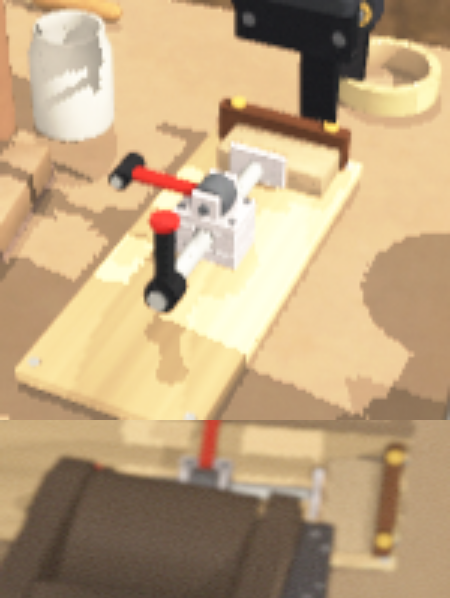

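The lever lies flat (knob at about 125,170), the pad is against the block, and the block is flush with the fence. Nothing is touching the robot.

```bash
python3 -c "
from cell import env
print(env.job_done())"
```

```text
the job is handed in; nothing more can be done
None
```

The job is handed in, with no verdict returned: the block looks flush against the fence, the pad was set at about 6 N (estimated from the wrist force less the rod's drag; not re-measured after locking), the lever is down flat at its stop, and the arm is clear of everything.

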